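# Kit the parts for a power supply repair

### The job

Pack the kit for the power supply repair in the blue tray: the good capacitor (flat silver top) in the red bin, the good relay (clean white label) in the yellow bin, the aluminium heatsink in the green bin and the yellow-taped transformer in the white bin, each set down gently, upright on the floor near the middle of its bin, not dropped. Leave the failed capacitor with the rusty bulging top and the scorched relay where they stand.

Things in the scene. Friction and masses are not known exactly. Their poses are not given: they have to be found in the camera images.
- capacitor: the good capacitor: upright cylinder, 35 mm in diameter, dark grey sleeve with a pale stripe down one side. Origin: centre of its underside, z up. Its top is flat and bright silver with a thin dark cross, 46 mm up. About 60 g.
- capacitor_failed: the failed capacitor, which stays where it is: upright cylinder, 35 mm in diameter, dark grey sleeve with a pale stripe down one side. Origin: centre of its underside, z up. Its top bulges into a rust-brown dome with a black spot, 50 mm up.
- relay: the good relay: light blue upright box, 32 (x) x 26 (y) x 28 mm high (z). Origin: centre of its underside. A clean white label on its top. About 35 g.
- relay_burnt: the burnt relay, which stays where it is: light blue upright box, 32 (x) x 26 (y) x 28 mm high (z). Origin: centre of its underside. A round black scorch mark with a brown spot covers most of its top; no label.
- heatsink: bare aluminium heatsink: 44 (x) x 30 (y) x 38 mm high (z), a 6 mm base with four upright fins, each 3 mm thick, running along x; the two outer fins are its flat y faces, to be gripped across y (30 mm). Origin: centre of its underside. About 60 g.
- transformer: small transformer: 42 (x) x 34 (y) x 34 mm high (z), a dark core running along x over the middle (16 mm wide in y, 34 mm high), yellow-taped winding out to both y sides (28 mm long, 30 mm high, flat y faces 34 mm apart: grip across y), 6 mm base. Origin: centre of its underside. About 90 g.
- bin_red: red square open bin, 90 mm outside, 84 mm inside, walls 3 mm thick and 20 mm high, inner floor 3 mm above its underside. Fixed in one of four places (2 x 2, 92 mm apart, shuffled) of a blue tray fixed to the bench, 194 mm square, rim 18 mm high, with a 12 mm lug on two sides. Origin: centre of its underside, 5 mm above the bench; z up, x and y along its sides.
- bin_yellow: yellow square open bin, 90 mm outside, 84 mm inside, walls 3 mm thick and 20 mm high, inner floor 3 mm above its underside. Fixed in one of four places (2 x 2, 92 mm apart, shuffled) of a blue tray fixed to the bench, 194 mm square, rim 18 mm high, with a 12 mm lug on two sides. Origin: centre of its underside, 5 mm above the bench; z up, x and y along its sides.
- bin_green: green square open bin, 90 mm outside, 84 mm inside, walls 3 mm thick and 20 mm high, inner floor 3 mm above its underside. Fixed in one of four places (2 x 2, 92 mm apart, shuffled) of a blue tray fixed to the bench, 194 mm square, rim 18 mm high, with a 12 mm lug on two sides. Origin: centre of its underside, 5 mm above the bench; z up, x and y along its sides.
- bin_white: white square open bin, 90 mm outside, 84 mm inside, walls 3 mm thick and 20 mm high, inner floor 3 mm above its underside. Fixed in one of four places (2 x 2, 92 mm apart, shuffled) of a blue tray fixed to the bench, 194 mm square, rim 18 mm high, with a 12 mm lug on two sides. Origin: centre of its underside, 5 mm above the bench; z up, x and y along its sides.

How it is judged:
By the outcome, as a careful person would: the job done as asked, in the order asked, and still so for the second after the job is handed in, with the robot touching nothing.
It also fails if it takes over 93 s, if anything falls off the work surface, if the arm or the gripper's body presses on something with over 40 N, if the wrist force passes 120 N, or if a joint passes its speed limit or range.

### The arm

A 7-joint arm with a two-finger parallel gripper is mounted at the origin on the work surface. World frame = base frame: x ahead of the robot, y to its left, z up, the work surface at z = 0. Lengths are in m, angles in rad, forces in N, time in s.
With the tool pointing down it reaches from about 0.35 to 0.775 m from the base axis. Payload 3.1 kg.
Tool frame: the origin (TCP) lies midway between the tips of the shut fingers; the grasp point (between the pads) lies 19 mm behind it; z points along the fingers, y is the direction in which the jaws open and shut (so a half turn about z gives the same grasp; the last joint's range is limited). The gripper opens to 85 mm and grips with 20 to 120 N. Pads are 22 mm wide; open, the fingers measure 114 mm over their backs; the gripper's body (76 mm by 85 mm) begins 54 mm behind the grasp point. The pads swing forward as they close: fully open they stand 13 mm farther back than shut.
Start: joints at [-1.329, 0.311, 0.014, 1.512, -0.004, 1.319, -0.027], TCP at [0.154, 0.528, 0.231] pointing down, gripper open.
Joint ranges: [-2.7, 2.7], [-0.3, 1.91], [-1.27, 1.3], [0.12, 2.57], [-1.44, 4.58], [0.2, 2.03], [-3.05, 3.05]. Speed limits (rad/s): [2.79, 2.79, 3.14, 3.14, 3.14, 3.14, 3.14].

### API

Orientations are given as a unit quaternion [w, x, y, z].
In Python, from station import bot, cams, job gives the robot as it stands. The module is installed in compiled form; this text tells all that it offers.
- The arm moves only by the tool step_arm, never from a script. Its argument "motion" is a list of rows, each a list of 5 numbers: the gripper command: -1 is fully open, 1 is shut, values between are in proportion, then the shift along the tool's x, y, z in cm, then the turn about the tool's z in rad. A call has 1 to 5 rows; each row shifts and turns the commanded pose from where the row before left it, along the tool's axes as they then stand; what a row does not reach is not made up. A row lasts 1/10 s, in which the tool goes at most 50 mm and 8.59 degrees, less where a joint would pass 70% of its speed; a pose out of reach is approached as far as the arm can. A call is refused whole if a number of a shift passes 5 or a number of a turn 0.15, either way. A call with a gripper value outside its range is refused whole. The fingers move at their own pace and stop on an object; "squeeze" is the grip in N (left out, the last holds). Time passes only in rows, so rows that do not move let the fingers close. It gives the time, the measured TCP pose, the force and the opening at its end, in the units of the state.
- bot.get_obs(): the state, without advancing time (a new reading comes with each control period).
- cams.read_camera(name): name is "scene" or "top" or "wrist"; returns (picture, depth): 480x640x3 uint8, red, green, blue; 480x640 float32, m along the optical axis (not along the pixel's ray), 0 where there is no reading.
- cams.camera_params(name): a dict with "vfov" (degrees; the focal length in pixels is half the picture's height over the tangent of half this angle, whatever the lens; pixels are square), "cx", "cy" (the principal point, pixels), "cam_to_world" (4x4, takes a point from camera to world coordinates); the wrist camera has in their place "T_tool_cam" (4x4, takes a point from camera to tool coordinates, whose origin is the TCP and whose axes are the flange's). Camera axes: x right, y up, looking along -z (the intrinsics and any distortion apply to the point x, -y, -z); pixel columns grow to the right and rows downward; lengths in m; the calibration is good to about 2 mm. The wrist camera is an equidistant fisheye: a pixel r from the principal point sees the ray r / f radians off the axis. A picture is of the moment at which its call begins: read the wrist's pose just before it. camera_params takes no time and is no camera call.
- job.job_done(): hands the job in, once; it reports no verdict.
The state is a dict: "clock": time; "q": joint angles; "dq": joint speeds; "joint_efforts": joint torques, N m; "eef_pos": TCP position; "tcp_rot": TCP orientation; "wrist_force": force on the tool from outside, world axes, zero at the start; "ft_torque": the same for the moment, N m; "width": finger opening in m.
Only numpy, scipy, OpenCV 4.12 (cv2) and the standard library are available. Lean on these libraries where they do the work, as an engineer would, in place of code of your own. Each camera call takes 0.05 s, during which the arm holds its last target.

## Working session

There is one attempt and no reset: what is moved stays moved. The work goes in short steps, Python scripts to look and compute and a tool call to move; the robot and the scene stay as the last step left them, time stands still between calls to the robot, and variables do not carry over. Pictures are saved under pics/ and viewed, and the job is handed in when it is done.

Besides the shell and the picture viewer there is one more tool, called after "Request:" by a JSON object that holds its "op" and its "data", one argument or row to a line. step_arm: Moves the arm, as the interface text tells. Its arguments: {"type":"object","properties":{"motion":{"type":"array"},"squeeze":{"type":"number"}},"required":["motion"]}

```bash
mkdir -p pics
cat > h.py <<'E'
import numpy as np,cv2
from station import bot,cams,job
def snap(n,f):
    p,d=cams.read_camera(n); cv2.imwrite(f'pics/{f}.png',p[:,:,::-1]); np.savez(f'pics/{f}.npz',p=p,d=d); return p,d
E
python3 - <<'E'
from h import *
o=bot.get_obs(); print(o)
for n in ['scene','top','wrist']:
    print(n,cams.camera_params(n)); snap(n,n+'0')
E
```

```text
{'clock': 0.0, 'q': array([-1.32869159,  0.31172023,  0.01400282,  1.5130759 , -0.00439514,
        1.31920199, -0.0271995 ]), 'dq': array([-0.00026957,  0.00011326,  0.00038964, -0.00079784,  0.00195224,
        0.00191737, -0.00103946]), 'joint_efforts': array([-5.31841524e-04, -3.79909623e+01,  1.45845283e-01, -2.30586433e+01,
        1.22454131e-02,  1.38520973e-02,  5.48966398e-06]), 'eef_pos': array([0.15379471, 0.52728968, 0.23021649]), 'tcp_rot': array([-1.15808291e-04,  1.41392801e-01,  9.89952860e-01, -1.18173303e-03]), 'wrist_force': array([-0.23360596,  0.75235777,  0.7072119 ]), 'ft_torque': array([0.02957389, 0.08163986, 0.0768239 ]), 'width': 0.08550949080461402}
scene {'vfov': 50.06735406786744, 'cx': 324.9203946686015, 'cy': 240.70963076225038, 'cam_to_world': array([[ 0.82999657, -0.47734702,  0.28852299,  0.79402444],
       [ 0.55764433,  0.72107995, -0.41118914, -0.39083294],
       [-0.01176823,  0.50217879,  0.86468374,  0.86145515],
       [ 0.        ,  0.        ,  0.        ,  1.        ]])}
top {'vfov': 52.846704042074215, 'cx': 309.6666383940218, 'cy': 241.10926963777425, 'cam_to_world': array([[ 0.01418081,  0.99779902, -0.06477676,  0.4473654 ],
       [-0.99988559,  0.01380981, -0.00617166,  0.0122688 ],
       [-0.00526352,  0.06485687,  0.9978807 ,  1.0060273 ],
       [ 0.        ,  0.        ,  0.        ,  1.        ]])}
wrist {'vfov': 65.70646984690485, 'cx': 327.626047021036, 'cy': 237.00464061575218, 'T_tool_cam': array([[ 3.59836789e-04,  9.48769437e-01,  3.15969028e-01,
         8.20083036e-02],
       [ 9.99999555e-01, -6.16905996e-04,  7.13566539e-04,
         4.74428262e-04],
       [ 8.71933312e-04,  3.15968630e-01, -9.48769237e-01,
        -1.43024742e-01],
       [ 0.00000000e+00,  0.00000000e+00,  0.00000000e+00,
         1.00000000e+00]])}
```

View pics/scene0.png

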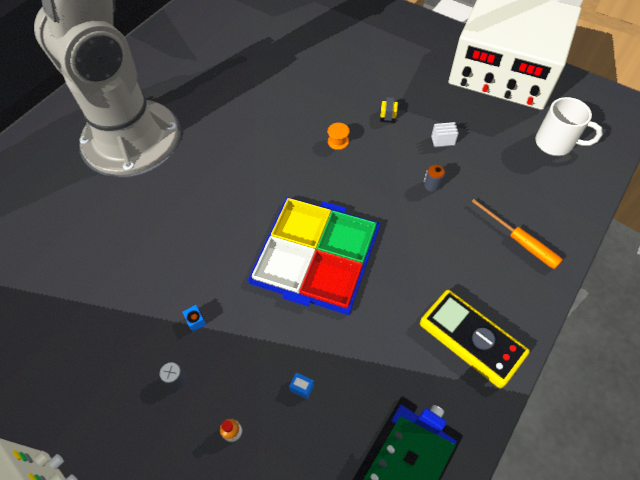

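View pics/top0.png

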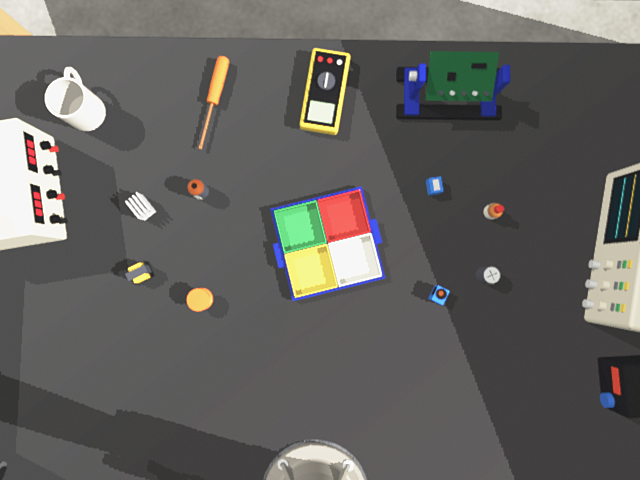

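View pics/wrist0.png

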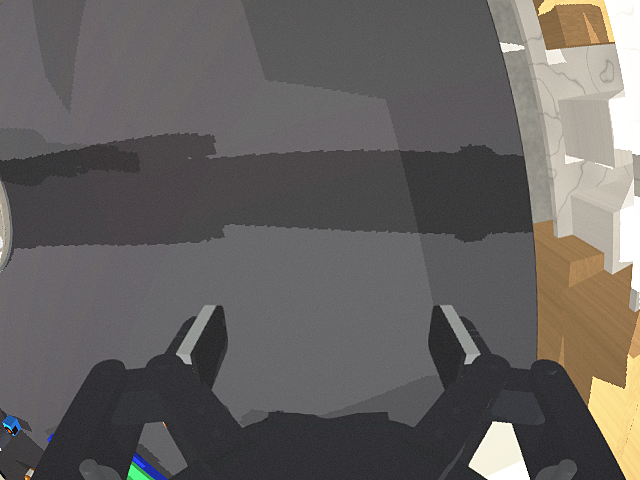

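The top view shows the good capacitor (491,275), good relay (435,186), heatsink (140,206), transformer (138,272), burnt relay (440,295) and failed capacitor (197,188). The bins are red (344,216), yellow (311,270), green (299,227) and white (354,259). Next I'll look at zoomed crops.

Run:
```python
import cv2,numpy as np
t=cv2.imread('pics/top0.png');s=cv2.imread('pics/scene0.png')
def c(i,u,v,r=24): return cv2.resize(i[v-r:v+r,u-r:u+r],(260,260),interpolation=cv2.INTER_NEAREST)
a=np.hstack([c(t,491,275),c(t,435,186),c(t,440,295)]);b=np.hstack([c(t,140,206),c(t,138,272),c(s,445,134)])
cv2.imwrite('pics/crop.png',np.vstack([a,b]))
```

```text
(no output)
```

View pics/crop.png

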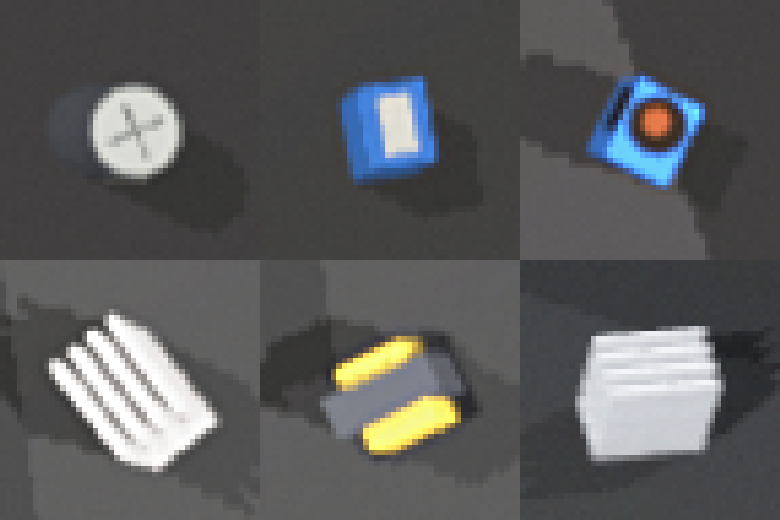

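The crops confirm which parts are good and show their orientations. I'll measure them from depth points in the top-surface band, and check that against casting the mask pixels onto the known top plane.

```bash
cat >> h.py <<'E'
def fpx(n): return 240/np.tan(np.radians(cams.camera_params(n)['vfov'])/2)
def cloud(n,d):
    P=cams.camera_params(n);f=fpx(n);v,u=np.mgrid[:480,:640]
    c=np.stack([(u-P['cx'])/f*d,-(v-P['cy'])/f*d,-d],-1);T=P['cam_to_world'];w=c@T[:3,:3].T+T[:3,3];w[d==0]=np.nan;return w
def plane(n,uv,z):
    P=cams.camera_params(n);f=fpx(n);uv=np.asarray(uv,float).reshape(-1,2)
    r=np.stack([(uv[:,0]-P['cx'])/f,-(uv[:,1]-P['cy'])/f,-np.ones(len(uv))],-1)@P['cam_to_world'][:3,:3].T
    o=P['cam_to_world'][:3,3];return o+r*((z-o[2])/r[:,2])[:,None]
E
cat > meas.py <<'E'
from h import *
obj={'cap':(491,275,.046),'relay':(435,186,.028),'relay_b':(440,295,.028),'hs':(140,206,.038),'tr':(138,272,.032),'cap_f':(197,188,.048)}
sc={'cap':(170,372),'relay':(302,385),'relay_b':(194,317),'hs':(445,134),'tr':(389,109),'cap_f':(435,175)}
for n,pts in (('top',obj),('scene',sc)):
    z=np.load(f'pics/{n}0.npz');w=cloud(n,z['d']);p=z['p']
    for k in obj:
        u,v=pts[k][:2];h=obj[k][2];r=26
        W=w[v-r:v+r,u-r:u+r].reshape(-1,3)
        m=(W[:,2]>h-.008)&(W[:,2]<h+.008);q=W[m][:,:2]
        if len(q)<5: print(n,k,'few');continue
        (c,s,a)=cv2.minAreaRect((q*1000).astype(np.float32))
        print(n,k,'c',np.round(c,1),'size',np.round(s,1),'ang',round(a,1),'mean',np.round(q.mean(0)*1000,1),'zmed',round(np.median(W[m][:,2])*1000,1),len(q))
z=np.load('pics/top0.npz');hsv=cv2.cvtColor(z['p'],cv2.COLOR_RGB2HSV);w=cloud('top',z['d'])
H,S,V=[hsv[...,i].astype(int) for i in range(3)]
sub=np.zeros((480,640),bool);sub[180:305,265:390]=1
M={'red':((H<8)|(H>172))&(S>150)&(V>100),'yellow':(H>20)&(H<35)&(S>80)&(V>100),'green':(H>45)&(H<85)&(S>80)&(V>80),'white':(S<40)&(V>150)}
for k in M:
    m=(M[k]&sub).astype(np.uint8)
    cs,_=cv2.findContours(m,cv2.RETR_EXTERNAL,cv2.CHAIN_APPROX_NONE);c=max(cs,key=cv2.contourArea)
    q=plane('top',c.reshape(-1,2),.025)[:,:2]
    r=cv2.minAreaRect((q*1000).astype(np.float32));print(k,np.round(r[0],1),np.round(r[1],1),round(r[2],1))
Q=[]
m=(w[...,2]>.018)&(w[...,2]<.03)&sub
r=cv2.minAreaRect((w[m][:,:2]*1000).astype(np.float32));print('all bins',r, 'bench z',np.nanmedian(w[320:400,200:400,2]))
E
python3 meas.py
```

```text
top cap c [ 446.5 -341.5] size [33.7 33. ] ang 0.0 mean [ 447.3 -341. ] zmed 45.4 253
top relay c [ 629.7 -237.1] size [32.4 27.6] ang 8.6 mean [ 629.  -235.8] zmed 27.8 217
top relay_b c [ 405.4 -244.9] size [27.7 32.4] ang 64.9 mean [ 405.7 -244.2] zmed 28.6 225
top hs c [578.  368.2] size [45.5 30.9] ang 40.3 mean [577.4 367.5] zmed 37.7 206
top tr c [441.6 367. ] size [34.  44.1] ang 26.7 mean [441.6 365.6] zmed 32.9 316
top cap_f c [614.6 249.3] size [33.7 33.2] ang 21.4 mean [613.8 248.4] zmed 49.0 238
scene cap c [ 450.4 -343.1] size [34.  33.8] ang 80.0 mean [ 451.5 -343.3] zmed 47.6 399
scene relay c [ 631.7 -237.8] size [32.6 26.8] ang 7.8 mean [ 632.4 -238.5] zmed 30.4 353
scene relay_b c [ 408.3 -245.9] size [26.2 33.3] ang 65.1 mean [ 409.6 -246.6] zmed 30.3 299
scene hs c [579.  367.9] size [45.6 35.4] ang 41.4 mean [579.5 365.9] zmed 38.5 305
scene tr c [442.9 365.1] size [33.2 48.9] ang 29.5 mean [444.1 362.5] zmed 34.1 221
scene cap_f c [616.8 247.2] size [33.8 31.7] ang 63.6 mean [617.2 244.8] zmed 50.5 225
red [564.3 -50. ] [89.5 89.9] 14.9
yellow [452.4  15.3] [91.4 90.7] 14.8
green [541.   38.7] [91. 91.] 14.9
white [475.1 -72.3] [91.4 94.6] 14.8
all bins ((507.5530090332031, -16.892959594726562), (193.87332153320312, 217.75302124023438), 14.794560432434082) bench z 0.0005428290774631694
```

```bash
cat > plan.py <<'E'
# usage: plan.py g x,y,z,yawdeg,n ...   (mm)  -> rows from measured pose
import sys
from h import *
from scipy.spatial.transform import Rotation as Ro
o=bot.get_obs();q=o['tcp_rot'];R=Ro.from_quat(q[[1,2,3,0]]).as_matrix()
p=o['eef_pos'].copy();phi=np.degrees(np.arctan2(R[1,1],R[0,1]))
print('t',round(o['clock'],2),'p',np.round(p*1000,1),'yaw',round(phi,1),'tilt',np.round(np.degrees(R[:2,2]),2),'F',np.round(o['wrist_force'],1),'w',round(o['width']*1000,1),'q',np.round(o['q'],2))
if len(sys.argv)>1:
  rows=[];g=float(sys.argv[1])
  for wp in sys.argv[2:]:
    x,y,z,yw,n=map(float,wp.split(','));n=int(n)
    T=np.array([x,y,z])/1000;
    d=(yw-phi+180)%360-180
    if abs(d)>170: print('big turn')
    for k in range(n):
        step=(T-p)/(n-k);a=np.radians(phi)
        c=step*100; tx=c[0]*-np.sin(a)+c[1]*np.cos(a);ty=c[0]*np.cos(a)+c[1]*np.sin(a);tz=-c[2]
        r=[round(v,2) for v in (tx,ty,tz)]; t=round(-np.radians(d)/(n-k),3)
        sh=np.array([-np.sin(a)*r[0]+np.cos(a)*r[1],np.cos(a)*r[0]+np.sin(a)*r[1],-r[2]])/100
        p=p+sh;phi-=np.degrees(t);d+=np.degrees(t)
        if np.linalg.norm(sh)>.05 or abs(t)>.149: print('OVER')
        rows.append([g]+r+[t])
  for i in range(0,len(rows),5): print(rows[i:i+5])
E
python3 plan.py -1 400,100,200,44,11 448,-342,110,14.9,11
```

```text
t 0.15 p [153.8 527.5 230.5] yaw 73.7 tilt [-0.02 -0.1 ] F [ 0.4 -0.1 -0.8] w 85.7 q [-1.33  0.31  0.01  1.51 -0.    1.32 -0.03]
[[-1.0, np.float64(-3.24), np.float64(-3.1), np.float64(0.28), np.float64(0.047)], [-1.0, np.float64(-3.38), np.float64(-2.95), np.float64(0.28), np.float64(0.047)], [-1.0, np.float64(-3.51), np.float64(-2.79), np.float64(0.28), np.float64(0.047)], [-1.0, np.float64(-3.64), np.float64(-2.62), np.float64(0.28), np.float64(0.047)], [-1.0, np.float64(-3.76), np.float64(-2.44), np.float64(0.28), np.float64(0.047)]]
[[-1.0, np.float64(-3.87), np.float64(-2.27), np.float64(0.27), np.float64(0.047)], [-1.0, np.float64(-3.97), np.float64(-2.08), np.float64(0.28), np.float64(0.047)], [-1.0, np.float64(-4.07), np.float64(-1.89), np.float64(0.27), np.float64(0.048)], [-1.0, np.float64(-4.15), np.float64(-1.7), np.float64(0.28), np.float64(0.047)], [-1.0, np.float64(-4.23), np.float64(-1.5), np.float64(0.27), np.float64(0.048)]]
[[-1.0, np.float64(-4.29), np.float64(-1.29), np.float64(0.28), np.float64(0.047)], [-1.0, np.float64(-3.19), np.float64(-2.48), np.float64(0.
[... 153 characters left out ...]
p.float64(0.82), np.float64(0.046)], [-1.0, np.float64(-3.5), np.float64(-2.01), np.float64(0.82), np.float64(0.046)]]
[[-1.0, np.float64(-3.59), np.float64(-1.85), np.float64(0.82), np.float64(0.046)], [-1.0, np.float64(-3.68), np.float64(-1.68), np.float64(0.82), np.float64(0.046)], [-1.0, np.float64(-3.75), np.float64(-1.52), np.float64(0.82), np.float64(0.046)], [-1.0, np.float64(-3.81), np.float64(-1.34), np.float64(0.81), np.float64(0.046)], [-1.0, np.float64(-3.87), np.float64(-1.16), np.float64(0.82), np.float64(0.047)]]
[[-1.0, np.float64(-3.92), np.float64(-0.98), np.float64(0.81), np.float64(0.046)], [-1.0, np.float64(-3.97), np.float64(-0.8), np.float64(0.82), np.float64(0.047)]]
```

I'll keep turns and shifts in separate rows, so a simpler planner will do.

```bash
cat > to.py <<'E'
# usage: to.py yaw x,y,z ...  : turn to yaw first, then shifts in tool axes at that yaw (cm)
import sys
from h import *
from scipy.spatial.transform import Rotation as Ro
o=bot.get_obs();q=o['tcp_rot'];R=Ro.from_quat(q[[1,2,3,0]]).as_matrix()
p=o['eef_pos']*1000;phi=np.degrees(np.arctan2(R[1,1],R[0,1]))
print('t',round(o['clock'],2),'p',np.round(p,1),'yaw',round(phi,2),'tilt',np.round(np.degrees(R[:2,2]),2),'F',np.round(o['wrist_force'],1),'w',round(o['width']*1000,1),'q',np.round(o['q'],2))
if len(sys.argv)>1:
  yw=phi if sys.argv[1]=='k' else float(sys.argv[1]);d=(yw-phi+180)%360-180
  print('turn rad',round(-np.radians(d),3));a=np.radians(yw)
  for wp in sys.argv[2:]:
    T=np.array([float(v) for v in wp.split(',')]);c=(T-p)/10;p=T
    s=np.array([-np.sin(a)*c[0]+np.cos(a)*c[1],np.cos(a)*c[0]+np.sin(a)*c[1],-c[2]])
    n=max(1,int(np.ceil(np.linalg.norm(s)/4.6)));print('shift',np.round(s,2),'= n',n,'x',np.round(s/n,3))
E
python3 to.py 14.85 400,100,200 448,-342,110 448,-342,14
```

```text
t 0.15 p [153.8 527.5 230.5] yaw 73.74 tilt [-0.02 -0.1 ] F [ 0.4 -0.1 -0.8] w 85.7 q [-1.33  0.31  0.01  1.51 -0.    1.32 -0.03]
turn rad 1.028
shift [-47.63  12.84   3.05] = n 11 x [-4.33   1.167  0.277]
shift [-43.95  -6.69   9.  ] = n 10 x [-4.395 -0.669  0.9  ]
shift [0.  0.  9.6] = n 3 x [0.  0.  3.2]
```

Request:
{"op": "step_arm", "data": {
  "motion": [
    [-1, 0, 0, 0, 0.128],
    [-1, 0, 0, 0, 0.128],
    [-1, 0, 0, 0, 0.128],
    [-1, 0, 0, 0, 0.128],
    [-1, 0, 0, 0, 0.128]
  ],
  "squeeze": 30
}}

```text
clock: 0.65
eef_pos: [0.1539, 0.5277, 0.2308]
tcp_rot: [0.0, 0.448, 0.894, -0.001]
wrist_force: [0.6, -0.5, -0.4]
width: 0.0854
```

Request:
{"op": "step_arm", "data": {
  "motion": [
    [-1, 0, 0, 0, 0.128],
    [-1, 0, 0, 0, 0.128],
    [-1, 0, 0, 0, 0.128],
    [-1, 0, 0, 0, 0]
  ]
}}

```text
clock: 1.05
eef_pos: [0.1539, 0.5277, 0.2309]
tcp_rot: [0.0, 0.608, 0.794, -0.0]
wrist_force: [-0.4, -0.1, 0.0]
width: 0.0853
```

```bash
python3 to.py k 400,100,200 448,-342,110 448,-342,14
```

```text
t 1.05 p [153.9 527.7 230.9] yaw 15.09 tilt [-0.   -0.06] F [-0.4 -0.1  0. ] w 85.3 q [-1.45  0.31  0.17  1.52 -0.05  1.32 -1.01]
turn rad -0.0
shift [-47.71  12.63   3.09] = n 11 x [-4.337  1.148  0.281]
shift [-43.93  -6.87   9.  ] = n 10 x [-4.393 -0.687  0.9  ]
shift [0.  0.  9.6] = n 3 x [0.  0.  3.2]
```

Request:
{"op": "step_arm", "data": {
  "motion": [
    [-1, -4.3, 1.2, 0.3, 0],
    [-1, -4.3, 1.2, 0.3, 0],
    [-1, -4.3, 1.2, 0.3, 0],
    [-1, -4.3, 1.2, 0.3, 0],
    [-1, -4.3, 1.2, 0.3, 0]
  ]
}}

```text
clock: 1.55
eef_pos: [0.2685, 0.3343, 0.2161]
tcp_rot: [0.0, 0.607, 0.795, 0.0]
wrist_force: [0.3, 0.0, 0.5]
width: 0.0852
```

Request:
{"op": "step_arm", "data": {
  "motion": [
    [-1, -4.3, 1.2, 0.3, 0],
    [-1, -4.3, 1.2, 0.3, 0],
    [-1, -4.3, 1.1, 0.3, 0],
    [-1, -4.3, 1.1, 0.3, 0],
    [-1, -4.3, 1.1, 0.3, 0]
  ]
}}

```text
clock: 2.05
eef_pos: [0.3793, 0.1416, 0.2014]
tcp_rot: [-0.0, 0.607, 0.795, 0.0]
wrist_force: [1.2, 0.7, 0.0]
width: 0.0857
```

Request:
{"op": "step_arm", "data": {
  "motion": [
    [-1, -4.3, 0.6, 0.3, 0],
    [-1, -4.3, -0.6, 0.3, 0],
    [-1, -4.3, -0.6, 0.5, 0],
    [-1, -4.3, -0.6, 0.8, 0],
    [-1, -4.3, -0.6, 1, 0]
  ]
}}

```text
clock: 2.55
eef_pos: [0.4176, -0.0706, 0.1725]
tcp_rot: [0.001, 0.607, 0.795, 0.001]
wrist_force: [1.5, -0.1, -0.3]
width: 0.085
```

```bash
python3 to.py k 448,-342,110 448,-342,14
```

```text
t 2.55 p [417.6 -70.6 172.5] yaw 15.29 tilt [0.11 0.05] F [ 1.5 -0.1 -0.3] w 85.0 q [-0.61  0.11  0.81  1.95 -0.09  1.12  0.5 ]
turn rad -0.0
shift [-26.98  -4.23   6.25] = n 7 x [-3.855 -0.604  0.893]
shift [0.  0.  9.6] = n 3 x [0.  0.  3.2]
```

Request:
{"op": "step_arm", "data": {
  "motion": [
    [-1, -3.9, -0.6, 0.9, 0],
    [-1, -3.9, -0.6, 0.9, 0],
    [-1, -3.9, -0.6, 0.9, 0],
    [-1, -3.9, -0.6, 0.9, 0],
    [-1, -3.9, -0.6, 0.9, 0]
  ]
}}

```text
clock: 3.05
eef_pos: [0.4392, -0.2663, 0.1266]
tcp_rot: [-0.0, 0.607, 0.795, 0.0]
wrist_force: [0.6, 1.3, 0.9]
width: 0.0853
```

Request:
{"op": "step_arm", "data": {
  "motion": [
    [-1, -3.7, -0.6, 0.9, 0],
    [-1, -3.8, -0.6, 0.9, 0],
    [-1, 0, 0, 0, 0]
  ]
}}

```text
clock: 3.35
eef_pos: [0.4441, -0.3472, 0.1082]
tcp_rot: [0.0, 0.61, 0.792, -0.003]
wrist_force: [-1.2, 0.9, 1.0]
width: 0.0855
```

```bash
python3 to.py k 448,-342,14
python3 - <<'E'
from h import *
snap('wrist','w1')
E
```

```text
t 3.35 p [ 444.1 -347.2  108.2] yaw 14.77 tilt [-0.19 -0.3 ] F [-1.2  0.9  1. ] w 85.5 q [ 0.06  0.54  0.82  1.67 -0.43  1.12  1.25]
turn rad -0.0
shift [0.4  0.51 9.42] = n 3 x [0.134 0.171 3.14 ]
```

View pics/w1.png

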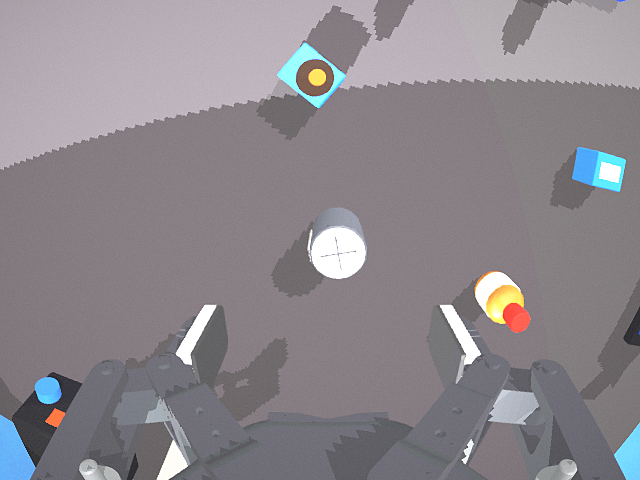

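The wrist view shows the capacitor top at about (338,252) and the burnt relay clear of it at (312,75). I'll cast these pixels through the fisheye model.

```bash
cat >> h.py <<'E'
from scipy.spatial.transform import Rotation as Ro
def wplane(uv,z,o=None):
    o=o or bot.get_obs();P=cams.camera_params('wrist');f=fpx('wrist');q=o['tcp_rot'];T=P['T_tool_cam']
    R=Ro.from_quat(np.asarray(q)[[1,2,3,0]]).as_matrix()
    d=np.asarray(uv,float).reshape(-1,2)-[P['cx'],P['cy']];r=np.hypot(d[:,0],d[:,1]);th=r/f;s=np.where(r>0,np.sin(th)/np.maximum(r,1e-9),0)
    c=np.stack([d[:,0]*s,-d[:,1]*s,-np.cos(th)],-1)@T[:3,:3].T@R.T
    e=R@T[:3,3]+o['eef_pos'];return e+c*((z-e[2])/c[:,2])[:,None]
E
python3 - <<'E'
from h import *
print(np.round(wplane([338,252],.046)*1000,1), np.round(wplane([[600,172]],.028)*1000,1),bot.get_obs()['eef_pos'])
E
python3 to.py 14.85
```

```text
[[ 449.2 -338.4   46. ]] [[ 622.4 -236.6   28. ]] [ 0.44501711 -0.34375593  0.10841904]
t 3.4 p [ 445.  -343.8  108.4] yaw 14.91 tilt [-0.15 -0.08] F [-0.3  0.  -0.7] w 85.3 q [ 0.05  0.54  0.82  1.68 -0.43  1.12  1.25]
turn rad 0.001
```

Request:
{"op": "step_arm", "data": {
  "motion": [
    [-1, 0.1, 0.4, 3.5, 0],
    [-1, 0, 0, 3.5, 0],
    [-1, 0, 0, 2.4, 0],
    [-1, 0, 0, 0, 0],
    [0.3, 0, 0, 0, 0]
  ]
}}

```text
clock: 3.9
eef_pos: [0.4512, -0.3375, 0.0158]
tcp_rot: [-0.0, 0.607, 0.795, 0.0]
wrist_force: [-0.2, -0.4, -0.5]
width: 0.0732
```

Request:
{"op": "step_arm", "data": {
  "motion": [
    [1, 0, 0, 0, 0],
    [1, 0, 0, 0, 0],
    [1, 0, 0, 0, 0],
    [1, 0, 0, 0, 0],
    [1, 0, 0, 0, 0]
  ]
}}

```text
clock: 4.4
eef_pos: [0.4515, -0.3395, 0.017]
tcp_rot: [0.001, 0.608, 0.794, 0.0]
wrist_force: [-1.2, 0.7, 6.9]
width: 0.0344
```

```bash
python3 to.py k 448,-341,90 564.3,-49.8,90 564.3,-49.8,22.5
```

```text
t 4.4 p [ 451.5 -339.5   17. ] yaw 15.08 tilt [ 0.15 -0.07] F [-1.2  0.7  6.9] w 34.4 q [ 0.1   0.65  0.74  1.75 -0.53  0.94  1.32]
turn rad -0.0
shift [-0.06 -0.38 -7.3 ] = n 2 x [-0.028 -0.191 -3.65 ]
shift [25.09 18.81 -0.  ] = n 7 x [ 3.584  2.687 -0.   ]
shift [0.   0.   6.75] = n 2 x [0.    0.    3.375]
```

Gripped at 34.4 mm. Lifting.

Request:
{"op": "step_arm", "data": {
  "motion": [
    [1, 0, 0, -1.5, 0],
    [1, 0, 0, -3, 0],
    [1, 0, 0, -3, 0],
    [1, 0, 0, 0, 0]
  ]
}}

```text
clock: 4.8
eef_pos: [0.4529, -0.3416, 0.0954]
tcp_rot: [0.005, 0.608, 0.794, 0.0]
wrist_force: [1.2, -0.6, -0.5]
width: 0.0342
```

Request:
{"op": "step_arm", "data": {
  "motion": [
    [1, 3.6, 2.6, 0, 0],
    [1, 3.6, 2.6, 0, 0],
    [1, 3.6, 2.6, 0, 0],
    [1, 3.6, 2.6, 0, 0],
    [1, 3.6, 2.6, 0, 0]
  ]
}}

```text
clock: 5.3
eef_pos: [0.5293, -0.1291, 0.0903]
tcp_rot: [-0.0, 0.608, 0.794, 0.0]
wrist_force: [0.8, 0.0, -1.1]
width: 0.034
```

Request:
{"op": "step_arm", "data": {
  "motion": [
    [1, 3.6, 2.6, 0, 0],
    [1, 2.5, 2, 0, 0],
    [1, 0.9, 0.7, 0, 0],
    [1, 0, 0, 0, 0],
    [1, 0, 0, 0, 0]
  ]
}}

```text
clock: 5.8
eef_pos: [0.5613, -0.0521, 0.0903]
tcp_rot: [0.0, 0.609, 0.793, -0.001]
wrist_force: [-0.9, -1.6, -1.2]
width: 0.0341
```

```bash
python3 to.py k 564.3,-49.8,90 564.3,-49.8,27;  python3 - <<'E'
from h import *
snap('top','t1');snap('scene','s1')
E
python3 to.py
```

```text
t 5.8 p [561.3 -52.1  90.3] yaw 14.94 tilt [-0.05 -0.11] F [-0.9 -1.6 -1.2] w 34.1 q [-0.49  0.56  0.79  1.69 -0.44  1.08  0.69]
turn rad -0.0
shift [0.14 0.35 0.03] = n 1 x [0.143 0.346 0.035]
shift [0.  0.  6.3] = n 2 x [0.   0.   3.15]
t 5.9 p [561.2 -52.9  90.5] yaw 14.81 tilt [-0.02 -0.09] F [ 0.2 -0.9 -0.6] w 34.2 q [-0.49  0.56  0.79  1.69 -0.44  1.08  0.69]
```

View pics/s1.png

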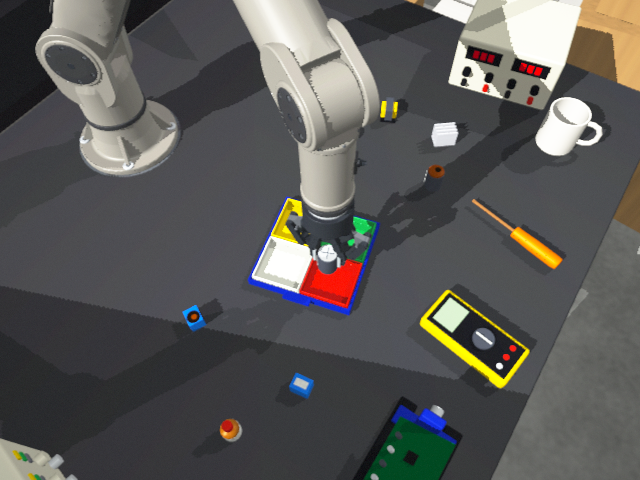

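The scene view shows the capacitor upright in the gripper at (328,258), over the red bin. Lowering now.

Request:
{"op": "step_arm", "data": {
  "motion": [
    [1, 0.2, 0.4, 2.5, 0],
    [1, 0, 0, 2.5, 0],
    [1, 0, 0, 1.1, 0],
    [1, 0, 0, 0.1, 0],
    [1, 0, 0, 0, 0]
  ]
}}

```text
clock: 6.4
eef_pos: [0.5657, -0.048, 0.0289]
tcp_rot: [0.0, 0.609, 0.793, -0.0]
wrist_force: [1.1, 0.2, -0.4]
width: 0.0339
```

Request:
{"op": "step_arm", "data": {
  "motion": [
    [1, 0, 0, 0.1, 0],
    [1, 0, 0, 0, 0]
  ]
}}

```text
clock: 6.6
eef_pos: [0.5664, -0.047, 0.0284]
tcp_rot: [0.001, 0.608, 0.794, 0.001]
wrist_force: [-0.0, 0.7, -0.3]
width: 0.0337
```

Request:
{"op": "step_arm", "data": {
  "motion": [
    [1, 0, 0, 0.1, 0],
    [1, 0, 0, 0, 0]
  ]
}}

```text
clock: 6.8
eef_pos: [0.5658, -0.0466, 0.0266]
tcp_rot: [0.0, 0.608, 0.794, 0.0]
wrist_force: [0.5, 0.2, -0.4]
width: 0.0343
```

Request:
{"op": "step_arm", "data": {
  "motion": [
    [1, 0, 0, 0.1, 0],
    [1, 0, 0, 0, 0]
  ]
}}

```text
clock: 7.0
eef_pos: [0.5655, -0.0466, 0.0252]
tcp_rot: [-0.0, 0.608, 0.794, -0.0]
wrist_force: [-0.5, 0.3, 0.1]
width: 0.0337
```

Request:
{"op": "step_arm", "data": {
  "motion": [
    [1, 0, 0, 0.1, 0],
    [1, 0, 0, 0, 0]
  ]
}}

```text
clock: 7.2
eef_pos: [0.5656, -0.0466, 0.025]
tcp_rot: [-0.0, 0.608, 0.794, 0.0]
wrist_force: [-1.3, 1.1, 4.9]
width: 0.0341
```

```bash
python3 to.py
```

```text
t 7.2 p [565.6 -46.6  25. ] yaw 15.07 tilt [-0.01  0.04] F [-1.3  1.1  4.9] w 34.1 q [-0.46  0.64  0.73  1.74 -0.51  0.96  0.74]
```

Contact came at z = 25.0 mm, as predicted (4.9 N). Opening gently inside the bin.

Request:
{"op": "step_arm", "data": {
  "motion": [
    [0.1, 0, 0, 0, 0],
    [0, 0, 0, 0, 0],
    [-0.1, 0, 0, 0, 0],
    [-0.1, 0, 0, 0, 0],
    [-0.1, 0, 0, 0, 0]
  ]
}}

```text
clock: 7.7
eef_pos: [0.5656, -0.0467, 0.0242]
tcp_rot: [-0.0, 0.608, 0.794, -0.0]
wrist_force: [-0.4, -0.1, 0.4]
width: 0.0472
```

Request:
{"op": "step_arm", "data": {
  "motion": [
    [-0.1, 0, 0, -1.5, 0],
    [-0.1, 0, 0, -3, 0],
    [-0.1, 0, 0, -3, 0],
    [-0.4, 0, 0, 0, 0],
    [-0.4, 0, 0, 0, 0]
  ]
}}

```text
clock: 8.2
eef_pos: [0.5664, -0.0468, 0.1008]
tcp_rot: [0.001, 0.608, 0.794, 0.001]
wrist_force: [0.3, 0.9, 0.3]
width: 0.0599
```

```bash
python3 to.py 8.3 630.5,-237.3,100 630.5,-237.3,7
```

```text
t 8.2 p [566.4 -46.8 100.8] yaw 15.08 tilt [0.15 0.02] F [0.3 0.9 0.3] w 59.9 q [-0.5   0.55  0.79  1.67 -0.43  1.1   0.68]
turn rad 0.118
shift [-19.77   3.59   0.08] = n 5 x [-3.955  0.719  0.017]
shift [0.  0.  9.3] = n 3 x [0.  0.  3.1]
```

Request:
{"op": "step_arm", "data": {
  "motion": [
    [-0.6, 0, 0, 0, 0.118],
    [-0.8, -3.95, 0.7, 0, 0],
    [-0.8, -3.95, 0.7, 0, 0],
    [-0.8, -3.95, 0.7, 0, 0],
    [-0.8, -3.95, 0.7, 0, 0]
  ]
}}

```text
clock: 8.7
eef_pos: [0.6157, -0.1996, 0.0979]
tcp_rot: [-0.001, 0.654, 0.757, -0.0]
wrist_force: [0.4, 0.1, 0.2]
width: 0.0767
```

Request:
{"op": "step_arm", "data": {
  "motion": [
    [-0.8, -2.95, 0.6, 0, 0],
    [-0.8, -1, 0.2, 0, 0],
    [-0.8, 0, 0, 0, 0],
    [-0.8, 0, 0, 0, 0]
  ]
}}

```text
clock: 9.1
eef_pos: [0.6295, -0.2346, 0.0984]
tcp_rot: [-0.001, 0.653, 0.757, 0.001]
wrist_force: [-0.4, 1.3, 0.2]
width: 0.0769
```

```bash
python3 - <<'E'
from h import *
o=bot.get_obs();p,d=snap('wrist','w2')
h=cv2.cvtColor(p,cv2.COLOR_RGB2HSV);m=cv2.inRange(h,(90,80,60),(125,255,255))
n,l,s,c=cv2.connectedComponentsWithStats(m)
for i in range(1,n):
    if s[i,4]>300: print(s[i],c[i])
E
python3 to.py 8.3 630.5,-237.3,4
```

```text
[  72    0  289   77 5037] [215.86202104  38.92574945]
[  21  192   53   57 1354] [ 48.35450517 218.48966027]
[ 541  196   99   72 4056] [592.25567061 227.62746548]
[ 303  226   54   52 2000] [329.5795 249.1525]
[609 427  31  53 852] [629.22769953 458.36267606]
t 9.15 p [ 629.8 -233.9   98.6] yaw 8.46 tilt [-0.06  0.17] F [-0.4  0.3  0.7] w 76.9 q [-0.1   0.76  0.77  1.34 -0.53  1.25  0.84]
turn rad 0.003
shift [-0.35  0.02  9.46] = n 3 x [-0.116  0.005  3.153]
```

View pics/w2.png

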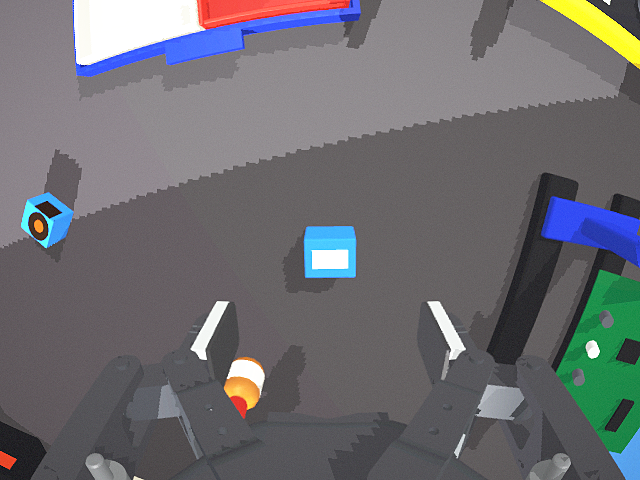

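The wrist view shows the relay square to the jaws, top face centre at about (330,260). The bottle at (243,380) is clear.

Run:
```python
from h import *
print(np.round(wplane([[330.5,260],[330,259]],.028)*1000,1))
```

```text
[[ 631.6 -237.8   28. ]
 [ 631.2 -237.2   28. ]]
```

Request:
{"op": "step_arm", "data": {
  "motion": [
    [-0.8, -0.2, 0, 3.4, 0],
    [-0.8, 0, 0, 3.4, 0],
    [-0.8, 0, 0, 2.1, 0],
    [-0.8, 0, 0, 0.4, 0],
    [-0.8, 0, 0, 0, 0]
  ]
}}

```text
clock: 9.65
eef_pos: [0.6301, -0.2366, 0.0059]
tcp_rot: [-0.001, 0.653, 0.757, 0.0]
wrist_force: [1.8, 0.6, 0.9]
width: 0.0768
```

Request:
{"op": "step_arm", "data": {
  "motion": [
    [0, 0, 0, 0.1, 0],
    [0.2, 0, 0, 0, 0],
    [1, 0, 0, 0, 0],
    [1, 0, 0, 0, 0],
    [1, 0, 0, 0, 0]
  ],
  "squeeze": 30
}}

```text
clock: 10.15
eef_pos: [0.631, -0.2394, 0.0068]
tcp_rot: [0.001, 0.654, 0.757, 0.0]
wrist_force: [-0.2, -0.5, 6.3]
width: 0.0315
```

Request:
{"op": "step_arm", "data": {
  "motion": [
    [1, 0, 0, 0, 0],
    [1, 0, 0, 0, 0]
  ]
}}

```text
clock: 10.35
eef_pos: [0.631, -0.2394, 0.0068]
tcp_rot: [0.001, 0.654, 0.757, 0.0]
wrist_force: [0.0, 0.2, 5.4]
width: 0.0314
```

```bash
python3 to.py k 630.5,-237.3,90 452.2,15.6,90
```

```text
t 10.35 p [ 631.  -239.4    6.8] yaw 8.32 tilt [ 0.13 -0.04] F [0.  0.2 5.4] w 31.4 q [-0.08  0.85  0.72  1.41 -0.59  1.09  0.88]
turn rad -0.0
shift [ 0.22 -0.02 -8.32] = n 2 x [ 0.109 -0.01  -4.158]
shift [ 27.6  -13.98  -0.  ] = n 7 x [ 3.943 -1.998 -0.   ]
```

Request:
{"op": "step_arm", "data": {
  "motion": [
    [1, 0, 0, -1.5, 0],
    [1, 0, 0, -4.5, 0],
    [1, 0, 0, -4.5, 0],
    [1, 3.9, -2, 0, 0],
    [1, 3.9, -2, 0, 0]
  ]
}}

```text
clock: 10.85
eef_pos: [0.5798, -0.1694, 0.1131]
tcp_rot: [0.003, 0.655, 0.756, 0.001]
wrist_force: [0.9, 0.5, -0.9]
width: 0.0318
```

Request:
{"op": "step_arm", "data": {
  "motion": [
    [1, 3.9, -2, 0, 0],
    [1, 3.9, -2, 0, 0],
    [1, 3.9, -2, 0, 0],
    [1, 3.9, -2, 0, 0],
    [1, 2.4, -1.2, 0, 0]
  ]
}}

```text
clock: 11.35
eef_pos: [0.4594, 0.0004, 0.11]
tcp_rot: [-0.002, 0.653, 0.757, 0.0]
wrist_force: [1.5, 0.1, -0.2]
width: 0.0317
```

Request:
{"op": "step_arm", "data": {
  "motion": [
    [1, 1, -0.5, 0, 0],
    [1, 0, 0, 0, -0.114],
    [1, 0, 0, 0, 0],
    [1, 0, 0, 0, 0]
  ]
}}

```text
clock: 11.75
eef_pos: [0.4559, 0.0061, 0.1107]
tcp_rot: [0.0, 0.611, 0.792, 0.0]
wrist_force: [0.2, -0.4, -0.6]
width: 0.0312
```

```bash
python3 to.py k 452.2,15.6,90 452.2,15.6,17
```

```text
t 11.75 p [455.9   6.1 110.7] yaw 14.68 tilt [0.03 0.02] F [ 0.2 -0.4 -0.6] w 31.2 q [-0.78  0.31  0.88  1.96 -0.28  1.    0.49]
turn rad -0.0
shift [ 1.01 -0.11  2.07] = n 1 x [ 1.014 -0.114  2.069]
shift [0.  0.  7.3] = n 2 x [0.   0.   3.65]
```

Request:
{"op": "step_arm", "data": {
  "motion": [
    [1, 1, -0.1, 2, 0],
    [1, 0, 0, 3.5, 0],
    [1, 0, 0, 2.6, 0],
    [1, 0, 0, 0.9, 0],
    [1, 0, 0, 0, 0]
  ]
}}

```text
clock: 12.25
eef_pos: [0.4514, 0.0151, 0.0195]
tcp_rot: [-0.001, 0.611, 0.792, -0.001]
wrist_force: [0.5, -0.9, -1.0]
width: 0.0316
```

Request:
{"op": "step_arm", "data": {
  "motion": [
    [1, 0, 0, 0, 0]
  ]
}}

```text
clock: 12.35
eef_pos: [0.4534, 0.0153, 0.0212]
tcp_rot: [0.001, 0.61, 0.792, 0.0]
wrist_force: [0.2, -0.2, 1.0]
width: 0.0312
```

Request:
{"op": "step_arm", "data": {
  "motion": [
    [1, 0, 0, 0.2, 0],
    [1, 0, 0, 0.1, 0],
    [1, 0, 0, 0, 0]
  ]
}}

```text
clock: 12.65
eef_pos: [0.4527, 0.0161, 0.0178]
tcp_rot: [0.0, 0.61, 0.793, 0.001]
wrist_force: [-0.0, 1.2, -1.1]
width: 0.0314
```

Request:
{"op": "step_arm", "data": {
  "motion": [
    [1, 0, 0, 0.1, 0],
    [1, 0, 0, 0, 0]
  ]
}}

```text
clock: 12.85
eef_pos: [0.4522, 0.016, 0.0164]
tcp_rot: [-0.0, 0.61, 0.793, 0.0]
wrist_force: [-0.9, 0.1, -0.3]
width: 0.031
```

Request:
{"op": "step_arm", "data": {
  "motion": [
    [1, 0, 0, 0.1, 0],
    [1, 0, 0, 0, 0]
  ]
}}

```text
clock: 13.05
eef_pos: [0.4521, 0.0159, 0.0152]
tcp_rot: [-0.0, 0.61, 0.793, -0.0]
wrist_force: [-0.4, 0.5, -0.4]
width: 0.0313
```

Request:
{"op": "step_arm", "data": {
  "motion": [
    [1, 0, 0, 0.1, 0],
    [1, 0, 0, 0, 0]
  ]
}}

```text
clock: 13.25
eef_pos: [0.4523, 0.0159, 0.0147]
tcp_rot: [-0.0, 0.61, 0.792, 0.0]
wrist_force: [-1.6, -0.2, 4.4]
width: 0.0309
```

```bash
python3 to.py
```

```text
t 13.25 p [452.3  15.9  14.7] yaw 14.84 tilt [-0.01  0.03] F [-1.6 -0.2  4.4] w 30.9 q [-0.68  0.47  0.77  2.06 -0.45  0.79  0.62]
```

Contact at 14.7 mm, as predicted. Release and retreat.

Request:
{"op": "step_arm", "data": {
  "motion": [
    [0.2, 0, 0, 0, 0],
    [0.1, 0, 0, 0, 0],
    [-0.05, 0, 0, 0, 0],
    [-0.05, 0, 0, 0, 0],
    [-0.05, 0, 0, 0, 0]
  ]
}}

```text
clock: 13.75
eef_pos: [0.4522, 0.0159, 0.0142]
tcp_rot: [-0.0, 0.61, 0.793, -0.0]
wrist_force: [0.0, -0.9, -0.1]
width: 0.045
```

Request:
{"op": "step_arm", "data": {
  "motion": [
    [-0.05, 0, 0, -1.5, 0],
    [-0.05, 0, 0, -3.5, 0],
    [-0.4, 0, 0, -3.5, 0],
    [-0.8, 0, 0, -2, 0],
    [-0.8, 0, 0, 0, 0]
  ]
}}

```text
clock: 14.25
eef_pos: [0.4549, 0.0159, 0.122]
tcp_rot: [0.002, 0.61, 0.793, 0.003]
wrist_force: [0.3, -0.0, -0.5]
width: 0.0769
```

```bash
python3 to.py -49.4 578.5,368,120 578.5,368,12
python3 - <<'E'
from h import *
snap('scene','s2')
E
```

```text
t 14.25 p [454.9  15.9 122. ] yaw 14.86 tilt [0.38 0.1 ] F [ 0.3 -0.  -0.5] w 76.9 q [-0.82  0.29  0.9   1.95 -0.27  1.02  0.46]
turn rad 1.121
shift [ 32.3  -18.69   0.2 ] = n 9 x [ 3.589 -2.077  0.023]
shift [ 0.   0.  10.8] = n 3 x [0.  0.  3.6]
```

View pics/s2.png

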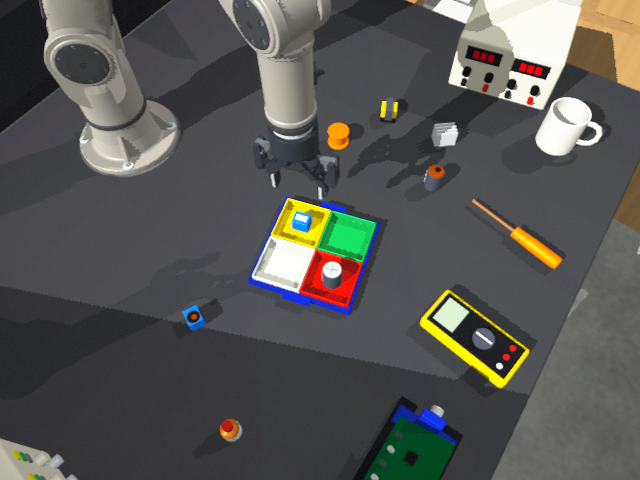

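The relay is standing in yellow (301,221) and the capacitor in red (332,273). Before going for the heatsink I'll check the power supply's extent.

Run:
```python
from h import *
z=np.load('pics/top0.npz');w=cloud('top',z['d'])
a=w[100:260,0:75].reshape(-1,3);a=a[(a[:,2]>.03)]
print('tall',np.round(np.nanmin(a,0),3),np.round(np.nanmax(a,0),3))
b=w[285:315,180:220].reshape(-1,3);b=b[b[:,2]>.02];print('spool',np.nanmin(b,0),np.nanmax(b,0))
```

```text
tall [0.488 0.477 0.03 ] [0.794 0.642 0.141]
spool [0.36731462 0.21942728 0.03146841] [0.41123178 0.26237611 0.04110785]
```

Request:
{"op": "step_arm", "data": {
  "motion": [
    [-0.8, 0, 0, 0, 0.14],
    [-0.8, 0, 0, 0, 0.14],
    [-0.8, 0, 0, 0, 0.14],
    [-0.8, 0, 0, 0, 0.14]
  ]
}}

```text
clock: 14.7
eef_pos: [0.4509, 0.0159, 0.1178]
tcp_rot: [-0.001, 0.807, 0.591, -0.001]
wrist_force: [-0.2, 0.3, -0.4]
width: 0.0771
```

```bash
python3 to.py -49.4 578.5,368,120 578.5,368,12
```

```text
t 14.7 p [450.9  15.9 117.8] yaw -17.58 tilt [-0.17 -0.03] F [-0.2  0.3 -0.4] w 77.1 q [-0.91  0.33  1.03  1.96 -0.33  1.03 -0.04]
turn rad 0.555
shift [ 32.6  -18.43  -0.22] = n 9 x [ 3.622 -2.048 -0.024]
shift [ 0.   0.  10.8] = n 3 x [0.  0.  3.6]
```

q3 grows when turning here but falls when moving toward +y, so I'll travel first and finish the turn there.

```bash
python3 to.py k 578.5,368,118
```

```text
t 14.7 p [450.9  15.9 117.8] yaw -17.58 tilt [-0.17 -0.03] F [-0.2  0.3 -0.4] w 77.1 q [-0.91  0.33  1.03  1.96 -0.33  1.03 -0.04]
turn rad -0.0
shift [ 3.742e+01  1.530e+00 -2.000e-02] = n 9 x [ 4.158e+00  1.700e-01 -2.000e-03]
```

Request:
{"op": "step_arm", "data": {
  "motion": [
    [-0.8, 4.2, 0.2, 0, 0],
    [-0.8, 4.2, 0.2, 0, 0],
    [-0.8, 4.2, 0.2, 0, 0],
    [-0.8, 4.2, 0.2, 0, 0],
    [-0.8, 4.2, 0.2, 0, 0]
  ]
}}

```text
clock: 15.2
eef_pos: [0.5232, 0.2149, 0.1172]
tcp_rot: [-0.0, 0.805, 0.593, -0.002]
wrist_force: [0.3, -0.1, 0.3]
width: 0.077
```

Request:
{"op": "step_arm", "data": {
  "motion": [
    [-0.8, 4.2, 0.2, 0, 0],
    [-0.8, 4.2, 0.2, 0, 0],
    [-0.8, 4.2, 0.1, 0, 0],
    [-0.8, 3, 0, 0, 0],
    [-0.8, 0.8, 0, 0, 0]
  ]
}}

```text
clock: 15.7
eef_pos: [0.5758, 0.3735, 0.1157]
tcp_rot: [-0.001, 0.803, 0.596, -0.001]
wrist_force: [0.9, -0.6, -0.5]
width: 0.0768
```

```bash
python3 to.py -49.4 578.5,368,118
```

```text
t 15.7 p [575.8 373.5 115.7] yaw -16.89 tilt [-0.21  0.03] F [ 0.9 -0.6 -0.5] w 76.8 q [-1.04  0.79  0.83  1.27 -0.57  1.32 -0.52]
turn rad 0.567
shift [-0.15  0.59 -0.23] = n 1 x [-0.148  0.594 -0.226]
```

Request:
{"op": "step_arm", "data": {
  "motion": [
    [-0.8, 0, 0, 0, 0.14],
    [-0.8, 0, 0, 0, 0.14],
    [-0.8, 0, 0, 0, 0.14],
    [-0.8, 0, 0, 0, 0.145],
    [-0.8, 0, 0, 0, 0]
  ]
}}

```text
clock: 16.2
eef_pos: [0.5769, 0.3668, 0.1175]
tcp_rot: [0.001, 0.939, 0.344, -0.002]
wrist_force: [-0.7, -0.7, -0.2]
width: 0.0771
```

Request:
{"op": "step_arm", "data": {
  "motion": [
    [-0.8, 0, 0, 0, 0]
  ]
}}

```text
clock: 16.3
eef_pos: [0.577, 0.3674, 0.1181]
tcp_rot: [0.0, 0.938, 0.346, -0.001]
wrist_force: [-0.5, -0.6, 0.7]
width: 0.0767
```

```bash
python3 - <<'E'
from h import *
o=bot.get_obs();p,d=snap('wrist','w3')
E
python3 to.py -49.4 578.5,368,12
```

```text
t 16.35 p [577.1 367.7 118.5] yaw -49.53 tilt [-0.07 -0.05] F [-0.3  0.1  1.1] w 77.0 q [-1.09  0.83  0.95  1.28 -0.66  1.36 -1.03]
turn rad -0.002
shift [ 0.12  0.07 10.65] = n 3 x [0.041 0.022 3.55 ]
```

View pics/w3.png

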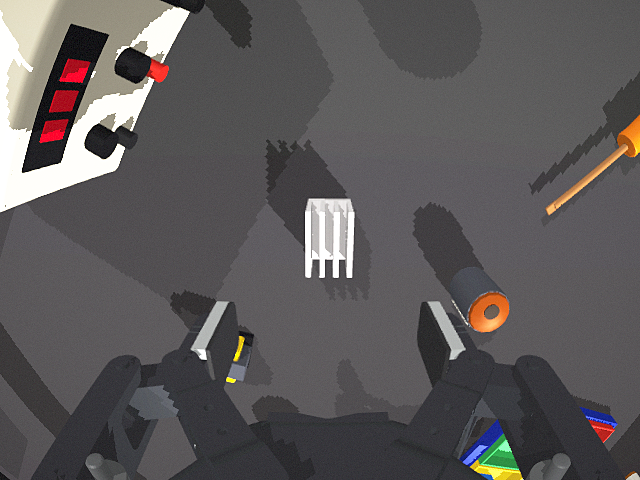

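The wrist view shows the heatsink's fins running parallel to the finger faces, at u 306–354 and v 202–277. The failed capacitor at (488,312) is to the side.

Run:
```python
from h import *
a=wplane([[330,276],[330,202],[307,275],[353,275]],.038)*1000;print(np.round(a,1),(a[0]+a[1])/2,np.linalg.norm(a[0]-a[1]))
```

```text
[[561.9 353.7  38. ]
 [599.8 386.2  38. ]
 [552.6 365.7  38. ]
 [572.3 342.6  38. ]] [580.83917717 369.92586257  38.        ] 49.88831484759687
```

Request:
{"op": "step_arm", "data": {
  "motion": [
    [-0.8, 0.1, 0.1, 3.6, 0],
    [-0.8, 0, 0, 3.6, 0],
    [-0.8, 0, 0, 2.6, 0],
    [-0.8, 0, 0, 1, 0],
    [-0.8, 0, 0, 0, 0]
  ]
}}

```text
clock: 16.85
eef_pos: [0.5777, 0.3679, 0.0096]
tcp_rot: [0.0, 0.938, 0.345, -0.002]
wrist_force: [0.2, 0.2, 0.3]
width: 0.077
```

Request:
{"op": "step_arm", "data": {
  "motion": [
    [0, 0, 0, 0, 0],
    [0.2, 0, 0, 0, 0],
    [1, 0, 0, 0, 0],
    [1, 0, 0, 0, 0],
    [1, 0, 0, 0, 0]
  ],
  "squeeze": 35
}}

```text
clock: 17.35
eef_pos: [0.58, 0.369, 0.0131]
tcp_rot: [-0.0, 0.938, 0.345, 0.002]
wrist_force: [0.4, 0.5, 5.7]
width: 0.0296
```

Request:
{"op": "step_arm", "data": {
  "motion": [
    [1, 0, 0, 0, 0],
    [1, 0, 0, 0, 0]
  ]
}}

```text
clock: 17.55
eef_pos: [0.58, 0.369, 0.0132]
tcp_rot: [-0.0, 0.938, 0.345, 0.002]
wrist_force: [0.2, -0.7, 6.2]
width: 0.0294
```

```bash
python3 to.py k 578.5,368,90 540.8,39,90
```

```text
t 17.55 p [580.  369.   13.2] yaw -49.59 tilt [0.16 0.08] F [ 0.2 -0.7  6.2] w 29.4 q [-1.08  0.93  0.89  1.37 -0.74  1.18 -0.98]
turn rad -0.0
shift [-0.18 -0.02 -7.68] = n 2 x [-0.09  -0.012 -3.842]
shift [-24.2   22.61  -0.  ] = n 8 x [-3.025  2.826 -0.   ]
```

Placing at jaw yaw −75° would push q3 close to its limit. I'll turn the other way to the equivalent +14.9° once partway there.

Request:
{"op": "step_arm", "data": {
  "motion": [
    [1, 0, 0, -1.5, 0],
    [1, 0, 0, -4, 0],
    [1, 0, 0, -4, 0],
    [1, -3, 2.8, 0, 0],
    [1, -3, 2.8, 0, 0]
  ]
}}

```text
clock: 18.05
eef_pos: [0.5701, 0.2877, 0.1085]
tcp_rot: [-0.0, 0.938, 0.347, 0.002]
wrist_force: [0.2, -0.9, -0.7]
width: 0.0295
```

Request:
{"op": "step_arm", "data": {
  "motion": [
    [1, -3, 2.8, 0, 0],
    [1, -3, 2.8, 0, 0],
    [1, 0, 0, 0, -0.14],
    [1, 0, 0, 0, -0.14],
    [1, 0, 0, 0, -0.14]
  ]
}}

```text
clock: 18.55
eef_pos: [0.5596, 0.2049, 0.1068]
tcp_rot: [-0.0, 0.845, 0.535, -0.0]
wrist_force: [-0.6, 0.8, -0.9]
width: 0.0295
```

Request:
{"op": "step_arm", "data": {
  "motion": [
    [1, 0, 0, 0, -0.14],
    [1, 0, 0, 0, -0.14],
    [1, 0, 0, 0, -0.14],
    [1, 0, 0, 0, -0.14],
    [1, 0, 0, 0, -0.14]
  ]
}}

```text
clock: 19.05
eef_pos: [0.5597, 0.2051, 0.1067]
tcp_rot: [-0.0, 0.61, 0.793, -0.0]
wrist_force: [-1.0, 0.4, 0.0]
width: 0.0292
```

```bash
python3 to.py k 540.8,39,100 540.8,39,23
```

```text
t 19.05 p [559.7 205.1 106.7] yaw 14.86 tilt [-0.02 -0.01] F [-1.   0.4  0. ] w 29.2 q [-0.87  0.58  0.73  1.58 -0.42  1.14  0.21]
turn rad -0.0
shift [-15.57  -6.08   0.67] = n 4 x [-3.893 -1.521  0.168]
shift [0.  0.  7.7] = n 2 x [0.   0.   3.85]
```

Request:
{"op": "step_arm", "data": {
  "motion": [
    [1, -3.9, -1.5, 0, 0],
    [1, -3.9, -1.5, 0, 0],
    [1, -3.9, -1.5, 0, 0],
    [1, -2.9, -1.1, 0, 0],
    [1, -1, -0.5, 0, 0]
  ]
}}

```text
clock: 19.55
eef_pos: [0.5393, 0.0336, 0.1072]
tcp_rot: [0.001, 0.615, 0.789, -0.001]
wrist_force: [0.2, -0.5, -0.1]
width: 0.0292
```

Request:
{"op": "step_arm", "data": {
  "motion": [
    [1, 0, 0, 0, 0],
    [1, 0, 0, 0, 0]
  ]
}}

```text
clock: 19.75
eef_pos: [0.5403, 0.0412, 0.1064]
tcp_rot: [-0.001, 0.611, 0.792, 0.001]
wrist_force: [0.6, 0.6, -0.5]
width: 0.0295
```

```bash
python3 to.py k 540.8,39,26
```

```text
t 19.75 p [540.3  41.2 106.4] yaw 14.66 tilt [-0.   0.1] F [ 0.6  0.6 -0.5] w 29.5 q [-0.67  0.48  0.77  1.74 -0.38  1.08  0.48]
turn rad -0.0
shift [-0.22 -0.01  8.04] = n 2 x [-1.120e-01 -3.000e-03  4.018e+00]
```

Request:
{"op": "step_arm", "data": {
  "motion": [
    [1, -0.1, 0, 3.5, 0],
    [1, 0, 0, 2.9, 0],
    [1, 0, 0, 1.6, 0],
    [1, 0, 0, 0.2, 0],
    [1, 0, 0, 0, 0]
  ]
}}

```text
clock: 20.25
eef_pos: [0.5406, 0.0402, 0.0241]
tcp_rot: [-0.0, 0.611, 0.792, 0.0]
wrist_force: [-0.2, -0.3, -0.4]
width: 0.029
```

Request:
{"op": "step_arm", "data": {
  "motion": [
    [1, 0, 0, 0.1, 0],
    [1, 0, 0, 0, 0]
  ]
}}

```text
clock: 20.45
eef_pos: [0.5414, 0.0387, 0.0243]
tcp_rot: [0.001, 0.612, 0.791, 0.001]
wrist_force: [-0.4, 0.0, -2.0]
width: 0.0296
```

Request:
{"op": "step_arm", "data": {
  "motion": [
    [1, 0, 0, 0.1, 0],
    [1, 0, 0, 0, 0]
  ]
}}

```text
clock: 20.65
eef_pos: [0.5407, 0.0382, 0.0227]
tcp_rot: [0.0, 0.612, 0.791, 0.0]
wrist_force: [0.7, 0.1, -0.7]
width: 0.0294
```

Request:
{"op": "step_arm", "data": {
  "motion": [
    [1, 0, 0, 0.1, 0],
    [1, 0, 0, 0, 0]
  ]
}}

```text
clock: 20.85
eef_pos: [0.5403, 0.0381, 0.0213]
tcp_rot: [-0.0, 0.612, 0.791, 0.0]
wrist_force: [0.9, 0.1, 0.3]
width: 0.0294
```

Request:
{"op": "step_arm", "data": {
  "motion": [
    [1, 0, 0, 0.1, 0],
    [1, 0, 0, 0, 0]
  ]
}}

```text
clock: 21.05
eef_pos: [0.5404, 0.0381, 0.0211]
tcp_rot: [-0.0, 0.612, 0.791, 0.0]
wrist_force: [-2.6, -0.0, 4.6]
width: 0.0297
```

Contact at 21.1 mm. Releasing.

Request:
{"op": "step_arm", "data": {
  "motion": [
    [0.25, 0, 0, 0, 0],
    [0.1, 0, 0, 0, 0],
    [0, 0, 0, 0, 0],
    [0, 0, 0, 0, 0],
    [0, 0, 0, 0, 0]
  ]
}}

```text
clock: 21.55
eef_pos: [0.5403, 0.0382, 0.0202]
tcp_rot: [-0.0, 0.612, 0.791, -0.0]
wrist_force: [0.3, 0.7, -0.0]
width: 0.0422
```

Request:
{"op": "step_arm", "data": {
  "motion": [
    [0, 0, 0, -1.5, 0],
    [0, 0, 0, -3.5, 0],
    [-0.4, 0, 0, -3.5, 0],
    [-0.8, 0, 0, -1.5, 0],
    [-0.8, 0, 0, 0, 0]
  ]
}}

```text
clock: 22.05
eef_pos: [0.543, 0.0378, 0.1241]
tcp_rot: [0.003, 0.612, 0.791, 0.003]
wrist_force: [0.1, 0.2, -0.5]
width: 0.0769
```

```bash
python3 to.py k 442.3,366.3,120; python3 to.py 27
```

```text
t 22.05 p [543.   37.8 124.1] yaw 14.54 tilt [0.42 0.06] F [ 0.1  0.2 -0.5] w 76.9 q [-0.68  0.46  0.79  1.72 -0.37  1.11  0.48]
turn rad -0.0
shift [34.33 -1.5   0.41] = n 8 x [ 4.291 -0.188  0.051]
t 22.05 p [543.   37.8 124.1] yaw 14.54 tilt [0.42 0.06] F [ 0.1  0.2 -0.5] w 76.9 q [-0.68  0.46  0.79  1.72 -0.37  1.11  0.48]
turn rad -0.217
```

Request:
{"op": "step_arm", "data": {
  "motion": [
    [-0.8, 4.3, -0.2, 0, 0],
    [-0.8, 4.3, -0.2, 0, 0],
    [-0.8, 4.3, -0.2, 0, 0],
    [-0.8, 4.3, -0.2, 0, 0],
    [-0.8, 4.3, -0.2, 0, 0]
  ]
}}

```text
clock: 22.55
eef_pos: [0.4752, 0.245, 0.1195]
tcp_rot: [-0.0, 0.612, 0.791, -0.001]
wrist_force: [0.9, 0.3, 0.8]
width: 0.0767
```

Request:
{"op": "step_arm", "data": {
  "motion": [
    [-0.8, 4.3, -0.2, 0, 0],
    [-0.8, 4.3, -0.2, 0, 0],
    [-0.8, 3, -0.1, 0, 0],
    [-0.8, 1.2, 0, 0, 0],
    [-0.8, 0, 0, 0, -0.109]
  ]
}}

```text
clock: 23.05
eef_pos: [0.4381, 0.3681, 0.1191]
tcp_rot: [-0.0, 0.565, 0.825, -0.001]
wrist_force: [0.5, -0.3, -0.0]
width: 0.0768
```

Request:
{"op": "step_arm", "data": {
  "motion": [
    [-0.8, 0, 0, 0, -0.109],
    [-0.8, 0, 0, 0, 0],
    [-0.8, 0, 0, 0, 0],
    [-0.8, 0, 0, 0, 0]
  ]
}}

```text
clock: 23.45
eef_pos: [0.44, 0.3654, 0.1201]
tcp_rot: [0.0, 0.523, 0.852, -0.0]
wrist_force: [-0.4, -1.1, 0.1]
width: 0.0767
```

```bash
python3 - <<'E'
from h import *
o=bot.get_obs();p,d=snap('wrist','w4')
E
python3 to.py k 442.3,366.3,8
```

```text
t 23.5 p [439.9 365.7 120.2] yaw 26.91 tilt [-0.01 -0.02] F [-0.8  0.5 -0.2] w 76.8 q [-1.2   0.5   0.67  1.63 -0.34  1.13  0.03]
turn rad -0.0
shift [-0.05  0.24 11.22] = n 3 x [-0.017  0.081  3.74 ]
```

View pics/w4.png

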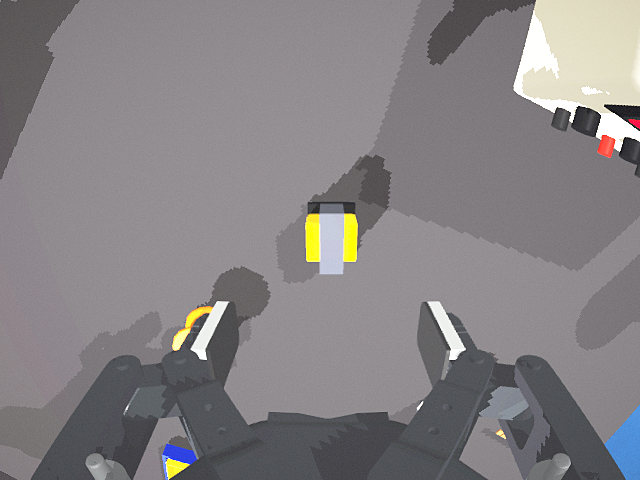

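The wrist view shows the transformer square to the jaws, windings at u 306–357 and the near end of the core at (331.5,274).

Run:
```python
from h import *
a=wplane([331.5,274],.034)[0]*1000;print(a[:2]+21*np.array([-.454,.891]))
```

```text
[441.74979138 366.88697552]
```

Request:
{"op": "step_arm", "data": {
  "motion": [
    [-0.8, 0, 0.2, 3.8, 0],
    [-0.8, 0, 0, 3.8, 0],
    [-0.8, 0, 0, 2.5, 0],
    [-0.8, 0, 0, 1, 0],
    [-0.8, 0, 0, 0, 0]
  ]
}}

```text
clock: 24.0
eef_pos: [0.4406, 0.3665, 0.0081]
tcp_rot: [-0.0, 0.522, 0.853, -0.001]
wrist_force: [-0.1, -0.4, -1.0]
width: 0.0768
```

Request:
{"op": "step_arm", "data": {
  "motion": [
    [0, 0, 0, 0, 0],
    [0.1, 0, 0, 0, 0],
    [1, 0, 0, 0, 0],
    [1, 0, 0, 0, 0],
    [1, 0, 0, 0, 0]
  ],
  "squeeze": 40
}}

```text
clock: 24.5
eef_pos: [0.4427, 0.3682, 0.011]
tcp_rot: [0.0, 0.522, 0.853, 0.002]
wrist_force: [-0.3, -0.4, 6.3]
width: 0.0334
```

Request:
{"op": "step_arm", "data": {
  "motion": [
    [1, 0, 0, 0, 0],
    [1, 0, 0, 0, 0]
  ]
}}

```text
clock: 24.7
eef_pos: [0.4427, 0.3682, 0.011]
tcp_rot: [0.0, 0.522, 0.853, 0.002]
wrist_force: [-0.6, 0.4, 6.6]
width: 0.033
```

```bash
python3 to.py
```

```text
t 24.7 p [442.7 368.2  11. ] yaw 27.05 tilt [0.14 0.14] F [-0.6  0.4  6.6] w 33.0 q [-1.14  0.64  0.6   1.72 -0.44  0.91  0.11]
```

Request:
{"op": "step_arm", "data": {
  "motion": [
    [1, 0, 0, -1.5, 0],
    [1, 0, 0, -4.2, 0],
    [1, 0, 0, -4.2, 0],
    [1, 0, 0, 0, 0.106],
    [1, 0, 0, 0, 0.106]
  ]
}}

```text
clock: 25.2
eef_pos: [0.4424, 0.3679, 0.111]
tcp_rot: [0.0, 0.611, 0.791, 0.002]
wrist_force: [-0.7, 0.3, -2.0]
width: 0.033
```

```bash
python3 to.py k 475.2,-72.8,110
```

```text
t 25.2 p [442.4 367.9 111. ] yaw 14.65 tilt [0.15 0.19] F [-0.7  0.3 -2. ] w 33.0 q [-1.22  0.53  0.72  1.64 -0.38  1.11 -0.15]
turn rad -0.0
shift [-43.47  -7.97   0.1 ] = n 10 x [-4.347 -0.797  0.01 ]
```

Request:
{"op": "step_arm", "data": {
  "motion": [
    [1, -4.3, -0.8, 0, 0],
    [1, -4.3, -0.8, 0, 0],
    [1, -4.3, -0.8, 0, 0],
    [1, -4.3, -0.8, 0, 0],
    [1, -4.3, -0.8, 0, 0]
  ]
}}

```text
clock: 25.7
eef_pos: [0.4577, 0.1475, 0.1089]
tcp_rot: [-0.0, 0.609, 0.793, 0.0]
wrist_force: [1.0, 0.2, -0.5]
width: 0.0334
```

Request:
{"op": "step_arm", "data": {
  "motion": [
    [1, -4.3, -0.8, 0, 0],
    [1, -4.3, -0.8, 0, 0],
    [1, -4.3, -0.8, 0, 0],
    [1, -4.3, -0.8, 0, 0],
    [1, -2.9, -0.5, 0, 0]
  ]
}}

```text
clock: 26.2
eef_pos: [0.4735, -0.0583, 0.1092]
tcp_rot: [0.001, 0.611, 0.792, -0.0]
wrist_force: [0.3, -0.2, -0.6]
width: 0.0329
```

Request:
{"op": "step_arm", "data": {
  "motion": [
    [1, -1.6, -0.3, 0, 0],
    [1, 0, 0, 0, 0],
    [1, 0, 0, 0, 0],
    [1, 0, 0, 0, 0]
  ]
}}

```text
clock: 26.6
eef_pos: [0.4751, -0.0687, 0.1082]
tcp_rot: [-0.001, 0.608, 0.794, 0.0]
wrist_force: [-0.8, -0.1, -1.4]
width: 0.0329
```

```bash
python3 to.py 14.85 475.2,-72.8,22
```

```text
t 26.6 p [475.1 -68.7 108.2] yaw 15.06 tilt [-0.03  0.08] F [-0.8 -0.1 -1.4] w 32.9 q [-0.57  0.37  0.86  1.9  -0.33  1.02  0.69]
turn rad 0.004
shift [-0.4  -0.1   8.62] = n 2 x [-0.199 -0.05   4.311]
```

Request:
{"op": "step_arm", "data": {
  "motion": [
    [1, -0.3, -0.1, 3.8, 0],
    [1, 0, 0, 3, 0],
    [1, 0, 0, 1.5, 0],
    [1, 0, 0, 0.3, 0],
    [1, 0, 0, 0, 0]
  ]
}}

```text
clock: 27.1
eef_pos: [0.475, -0.0727, 0.0221]
tcp_rot: [-0.0, 0.609, 0.793, -0.0]
wrist_force: [-0.1, 0.3, -0.5]
width: 0.0328
```

Request:
{"op": "step_arm", "data": {
  "motion": [
    [1, 0, 0, 0.1, 0],
    [1, 0, 0, 0, 0]
  ]
}}

```text
clock: 27.3
eef_pos: [0.4761, -0.0737, 0.0223]
tcp_rot: [0.001, 0.609, 0.793, 0.001]
wrist_force: [1.1, 0.6, -0.3]
width: 0.0336
```

Request:
{"op": "step_arm", "data": {
  "motion": [
    [1, 0, 0, 0.1, 0],
    [1, 0, 0, 0, 0]
  ]
}}

```text
clock: 27.5
eef_pos: [0.4754, -0.0739, 0.0207]
tcp_rot: [0.0, 0.609, 0.793, 0.0]
wrist_force: [0.3, 0.3, -0.5]
width: 0.0328
```

Request:
{"op": "step_arm", "data": {
  "motion": [
    [1, 0, 0, 0.1, 0],
    [1, 0, 0, 0, 0]
  ]
}}

```text
clock: 27.7
eef_pos: [0.475, -0.0739, 0.0193]
tcp_rot: [-0.0, 0.609, 0.793, 0.0]
wrist_force: [-0.9, -0.0, -1.6]
width: 0.0331
```

Request:
{"op": "step_arm", "data": {
  "motion": [
    [1, 0, 0, 0.1, 0],
    [1, 0, 0, 0, 0]
  ]
}}

```text
clock: 27.9
eef_pos: [0.4751, -0.0739, 0.019]
tcp_rot: [-0.0, 0.61, 0.793, 0.0]
wrist_force: [-2.9, 1.4, 5.4]
width: 0.0331
```

Contact at 19.0 mm. Release, retreat and back away so the cameras can see.

Request:
{"op": "step_arm", "data": {
  "motion": [
    [0.15, 0, 0, 0, 0],
    [0, 0, 0, 0, 0],
    [-0.08, 0, 0, 0, 0],
    [-0.08, 0, 0, 0, 0],
    [-0.08, 0, 0, 0, 0]
  ]
}}

```text
clock: 28.4
eef_pos: [0.475, -0.0739, 0.0182]
tcp_rot: [-0.0, 0.609, 0.793, -0.0]
wrist_force: [0.6, -0.4, -0.2]
width: 0.0459
```

Request:
{"op": "step_arm", "data": {
  "motion": [
    [-0.08, 0, 0, -1.5, 0],
    [-0.08, 0, 0, -3.5, 0],
    [-0.08, 0, 0, -4, 0],
    [-0.08, 0, 0, -4, 0],
    [-0.08, 0, 0, 0, 0]
  ]
}}

```text
clock: 28.9
eef_pos: [0.4793, -0.0753, 0.1534]
tcp_rot: [0.005, 0.609, 0.793, 0.003]
wrist_force: [1.6, -0.1, -0.2]
width: 0.0462
```

Request:
{"op": "step_arm", "data": {
  "motion": [
    [-0.08, -4.3, -1, -0.5, 0],
    [-0.08, -4.3, -1, -0.5, 0],
    [-0.08, -4.3, -1, -0.5, 0],
    [-0.08, -4.3, -1, -0.5, 0],
    [-0.08, -4.3, -1, -0.5, 0]
  ]
}}

```text
clock: 29.4
eef_pos: [0.4817, -0.2957, 0.1725]
tcp_rot: [-0.001, 0.609, 0.793, 0.0]
wrist_force: [0.8, -0.2, 0.8]
width: 0.0462
```

Request:
{"op": "step_arm", "data": {
  "motion": [
    [-0.08, -4, -1, -0.5, 0],
    [-0.08, -3, 0, 0, 0],
    [-0.08, 0, 0, 0, 0],
    [-0.08, 0, 0, 0, 0]
  ]
}}

```text
clock: 29.8
eef_pos: [0.4896, -0.3649, 0.177]
tcp_rot: [-0.001, 0.61, 0.792, 0.0]
wrist_force: [-0.2, -0.1, -0.3]
width: 0.046
```

```bash
python3 to.py
python3 - <<'E'
from h import *
p,d=snap('top','t9');snap('scene','s9');w=cloud('top',d);w0=cloud('top',np.load('pics/top0.npz')['d'])
C={'red':(564.3,-49.8,54),'yellow':(452.2,15.6,36),'green':(540.8,39,46),'white':(475.2,-72.8,40)}
for k,(x,y,h) in C.items():
    m=(np.hypot(w[...,0]*1000-x,w[...,1]*1000-y)<38)&(w[...,2]*1000>h-8)&(w[...,2]<.08)
    r=cv2.minAreaRect((w[m][:,:2]*1000).astype(np.float32));print(k,'centre err',np.round(np.array(r[0])-[x,y],1),np.round(r[1],1),round(r[2],1),'z',np.round(np.median(w[m][:,2])*1000,1),m.sum())
for k,(x,y,h) in {'cap_f':(614,248.5,40),'relay_b':(405.5,-244.5,20)}.items():
    for W in (w0,w):
        m=(np.hypot(W[...,0]*1000-x,W[...,1]*1000-y)<40)&(W[...,2]*1000>h)&(W[...,2]<.06);print(k,np.round(W[m].mean(0)*1000,1),m.sum())
E
```

```text
t 29.8 p [ 489.6 -364.9  177. ] yaw 14.81 tilt [-0.1   0.08] F [-0.2 -0.1 -0.3] w 46.0 q [ 0.07  0.58  0.86  1.44 -0.45  1.32  1.22]
red centre err [1.  0.6] [34.3 32. ] 0.0 z 53.8 243
yellow centre err [-1.5  2.5] [31.6 25.8] 14.8 z 36.6 209
green centre err [-1.1 -1.4] [30.2 43. ] 14.0 z 46.0 164
white centre err [-1.1 -1.4] [33.5 42.1] 14.8 z 41.1 297
cap_f [613.8 248.4  48.4] 238
cap_f [614.  248.5  48.4] 236
relay_b [ 405.7 -244.2   28.2] 225
relay_b [ 405.7 -244.1   28.2] 224
```

View pics/t9.png

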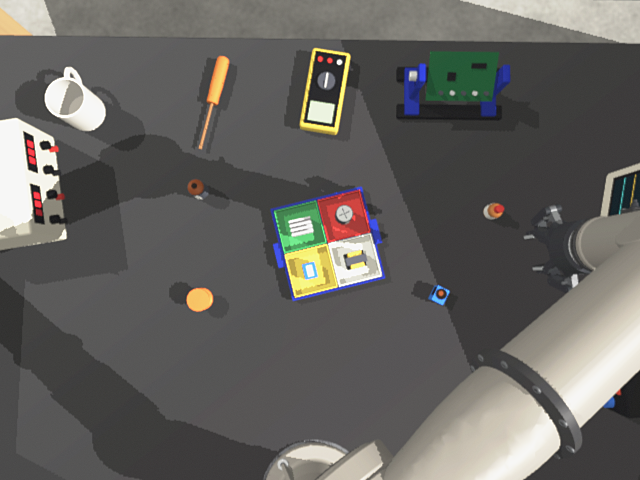

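View pics/s9.png

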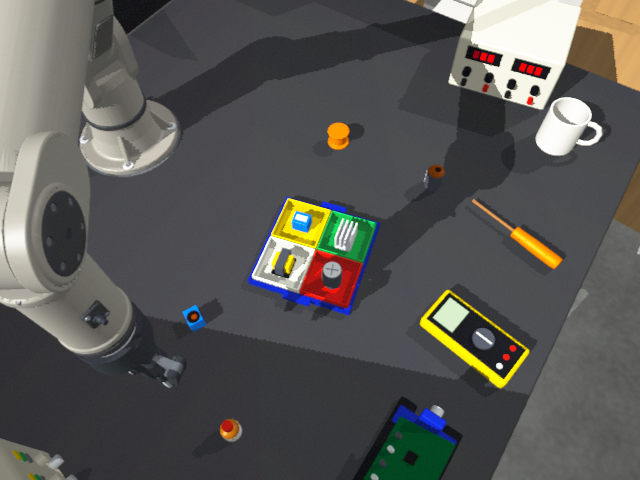

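Both views show each part upright in its own bin: capacitor (344,214), relay (310,270), heatsink (300,227) and transformer (355,260) in the top picture. The failed parts at (196,188) and (440,295) haven't moved. The arm is clear, so I'm handing in.

```bash
python3 -c "
from station import job
print(job.job_done())"
```

```text
the job is handed in; nothing more can be done
None
```

The kit is packed and handed in at about 30 s, in the order asked: good capacitor in red, good relay in yellow, heatsink in green, transformer in white. Each part was lowered in 1 mm steps until it touched the bin floor, at about 5 N, and then released.

- **Placed parts:** in the final top view all four stand upright, with their tops at the expected heights and centres within 3 mm of their bin centres.
- **Parts left in place:** the failed capacitor and the burnt relay read within 0.2 mm of where they started.
- **Robot:** the arm finished clear of everything, with wrist force near zero.
- **Heatsink orientation:** it sits about 90° round from the turn I first planned, because that turn would have brought joint 3 close to its limit.
- **Disagreements:** the cameras differed by up to about 4 mm on some positions before grasping, which did not affect the grasps. No check failed.

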